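# Find the sound hinge with a feeler blade

## Robot

A 6-joint arm with a two-finger parallel gripper is mounted at the origin on the work surface. World frame = base frame: x ahead of the robot, y to its left, z up, the work surface at z = 0. Lengths are in m, angles in degrees, forces in N, time in s.
With the tool pointing down it reaches from about 0.275 to 0.825 m from the base axis. Payload 4.9 kg.
Tool frame: the origin (TCP) lies on the centre line of the jaws, within the pads' length; the fingertips stand 25 mm ahead of it and the grasp point (between the pads) lies 6 mm ahead of it; z points along the fingers, y is the line along which they close (so a half turn about z gives the same grasp; the last joint's range is limited). The gripper opens to 85 mm and grips with 20 to 120 N. Pads are 22 mm wide; open, the fingers measure 114 mm over their backs; the gripper's body (76 mm by 85 mm) begins 54 mm behind the grasp point. The pads swing forward as they close: fully open they stand 13 mm farther back than shut.
Start: joints at [67.54, 18.69, -11.035, 60.275, 0, 82.311], TCP at [0.14, 0.532, 0.256] pointing down, gripper open.
Joint ranges: [-152.03, 152.03], [-55.5, 102.48], [-74.3, 77.21], [-110.64, 120.58], [-84.22, 78.4], [-180, 180]. Speed limits (degrees/s): [147.25, 147.25, 180, 180, 180, 180].

## Interface

Orientations are given as [roll, pitch, yaw] about the fixed x, y, z axes, in that order (R = Rz(yaw) Ry(pitch) Rx(roll)).
In Python, from station import ctrl gives the robot as it stands. The module is installed in compiled form; this text tells all that it offers.
- The arm moves only by the tool step_arm, never from a script. Its argument "targets" is a list of rows, each a list of 5 numbers: the finger opening in mm, from 0 to 85.4, then the shift along the world's x, y, z in mm, then the turn about the world's z in rad. A call has 1 to 12 rows; each row shifts and turns the commanded pose from where the row before left it; what a row does not reach is not made up. A row lasts 1/8 s, in which the tool goes at most 62.5 mm and 10.7 degrees, less where a joint would pass 70% of its speed; a pose out of reach is approached as far as the arm can. A call is refused whole if a number of a shift passes 62.5 or a number of a turn 0.188, either way. A call with a gripper value outside its range is refused whole. The fingers move at their own pace and stop on an object; the grip force is fixed at half the most. Time passes only in rows, so rows that do not move let the fingers close. It gives the time, the measured TCP pose, the force, the opening and the grip force at its end, in the units of the state.
- ctrl.observe(): the state, without advancing time (a new reading comes with each control period).
- ctrl.snapshot(name): name is "scene" or "top"; returns a dict with "image" (480x640x3 uint8, blue, green, red), "intrinsics" (3x3 intrinsics, pixels), "pose" (4x4, takes a point from camera to world coordinates). Camera axes: x right, y up, looking along -z (the intrinsics and any distortion apply to the point x, -y, -z); pixel columns grow to the right and rows downward; lengths in m; the calibration is good to about 2 mm. A picture is of the moment at which its call begins. There is no depth.
- ctrl.finish_job(): hands the job in; it is judged then, once.
Trained networks look in a picture, given as the dict that the camera call returned (one of the last four; its "shot" number tells which), for a name from the list of things; names that differ only in an ending like _2 or _b are one class to them, and where a whole thing is asked for, a point or a joint stands for the part that bears it (a point fixed in the world has none). Each returns a list of dicts, best first, with "conf" (0 to 1); they miss things now and then, are a little off and sometimes report something else, mostly with a low value. They report only what shows in the picture. A call takes as long as a camera call. They do not tell look-alikes from the thing itself.
- ctrl.silhouettes(thing, picture): "region" (480x640 bool, what is visible of it).
- ctrl.place_of(thing, picture): "point" ([x, y, z] in m, in world coordinates, good to about 4 mm: a listed point, or the origin of a listed thing).
The state is a dict: "t": time; "joint_positions": joint angles; "dq": joint speeds; "effort": joint torques, N m; "ee_pos": TCP position; "ee_rot": TCP orientation; "contact_force": force on the tool from outside, world axes, zero at the start; "ft_torque": the same for the moment, N m; "opening": finger opening in m; "grip_force": force on a finger pad.
Only numpy, scipy, OpenCV 4.12 (cv2) and the standard library are available. Lean on these libraries where they do the work, as an engineer would, in place of code of your own. Each camera call takes 0.05 s, during which the arm holds its last target. There are 200 camera calls.

## Task

Three hinged shoe lasts that look alike stand on the board: one has a sound hinge spring, one spring is worn out, and one hinge is seized. Lift the feeler blade out of its stand, try it in the hinge gaps, and leave it pushed down to its guard, upright and let go, in the last whose gap lets it in but grips it with a clear drag. Never force the blade in where it will not go.

Things in the scene. Friction and masses are not known exactly. Their poses are not given: they have to be found in the camera images.
- blade: Feeler blade, 90 g: upright wooden handle 12 (x) x 28 (y) x 52 mm on a dark steel guard plate 34 x 30 x 4 mm, steel blade below. Starts in the stand's slot, guard on the stand. Origin: centre of the guard's underside, z up; the handle spans z 4 to 56 mm; grip it across its 12 mm (x). A half turn about z makes no difference.
- blade_tip (a point): Middle of the blade's tip, 46 mm straight below the blade's origin. The blade is 6 mm thick (x) and 24 mm wide (y); its last 14 mm taper evenly to 1.5 mm thick at the tip.
- stand: Fixed wooden block 80 (x) x 90 (y) x 54 mm tall with an upright slot 8 (x) x 27 mm (y) through its centre that holds the blade. Origin at the centre of its underside.
- board: Fixed plywood board 270 (x) x 330 (y) x 18 mm with the lasts 100 mm apart along y. Origin at its underside, below the middle last's gap. In each last only the heel half can move: straight back (board +x), up to 9 mm, so a blade let in stands 1.5 mm to the heel side of the gap's point. Which is which changes each time and cannot be seen.
- last_left: Fixed wooden toe half of the left (robot's +y end of the board) hinged last, toe towards -x. Origin on the board's upper face under the middle of the hinge gap, axes as the board's. Last 240 x 85 mm, 92 mm high. A sound hinge (any last): the heel half presses with 5 N at rest, about 7.5 N with the blade's full thickness in; sliding it down takes roughly 4 to 14 N.
- gap_left (a point): Gap of the left (robot's +y end of the board) last, a crosswise slit between the fixed toe half (-x) and the heel half (+x): middle of its mouth, level with the last's top, 92 mm above the board's face; x across the gap, y along it. The mouth is 14 mm wide and narrows over 12 mm of depth to 3 mm, then goes straight down to the board; 44 mm long in y.
- last_mid: Fixed wooden toe half of the middle hinged last, toe towards -x. Origin on the board's upper face under the middle of the hinge gap, axes as the board's. Last 240 x 85 mm, 92 mm high. A worn-out hinge (any last): the heel half gives way with well under 1 N.
- gap_mid (a point): Gap of the middle last, a crosswise slit between the fixed toe half (-x) and the heel half (+x): middle of its mouth, level with the last's top, 92 mm above the board's face; x across the gap, y along it. The mouth is 14 mm wide and narrows over 12 mm of depth to 3 mm, then goes straight down to the board; 44 mm long in y.
- last_right: Fixed wooden toe half of the right (-y end of the board) hinged last, toe towards -x. Origin on the board's upper face under the middle of the hinge gap, axes as the board's. Last 240 x 85 mm, 92 mm high. A seized hinge (any last): the heel half does not move and the tapered tip jams about 20 mm below the mouth.
- gap_right (a point): Gap of the right (-y end of the board) last, a crosswise slit between the fixed toe half (-x) and the heel half (+x): middle of its mouth, level with the last's top, 92 mm above the board's face; x across the gap, y along it. The mouth is 14 mm wide and narrows over 12 mm of depth to 3 mm, then goes straight down to the board; 44 mm long in y.
Things that resemble listed ones, but are neither listed nor needed, are in the scene too. What is shaped like the blade but orange is not meant.

How it is judged:
By the outcome, as a careful person would: the job done as asked, in the order asked, and still so for the second after the job is handed in, with the robot touching nothing.
It also fails if it takes over 58 s, if anything falls off the work surface, if the arm or the gripper's body presses on something with over 40 N, if the wrist force passes 120 N, or if a joint passes its speed limit or range.

## Working session

There is one attempt and no reset: what is moved stays moved. The work goes in short steps, Python scripts to look and compute and a tool call to move; the robot and the scene stay as the last step left them, time stands still between calls to the robot, and variables do not carry over. Pictures are saved under pics/ and viewed, at most 10 in all, crops included, and the job is handed in when it is done.

Besides the shell and the picture viewer there is one more tool, called after "Request:" by a JSON object that holds its "api" and its "payload", one argument or row to a line. step_arm: Moves the arm, as the interface text tells. Its arguments: {"type":"object","properties":{"targets":{"type":"array"}},"required":["targets"]}

```bash
mkdir -p pics
python3 - <<'E'
from station import ctrl
import cv2,numpy as np
s=ctrl.observe();print(s)
for n in("scene","top"):
    p=ctrl.snapshot(n);cv2.imwrite(f"pics/{n}0.png",p["image"])
    K=np.array(p["intrinsics"]);T=np.array(p["pose"]);print(n,K.tolist(),T.round(4).tolist(),[k for k in p])
    for t in("blade","blade_tip","stand","board","last_left","gap_left","gap_mid","gap_right"):
        for d in ctrl.place_of(t,p)[:4]:
            w=np.r_[d["point"],1];c=np.linalg.inv(T)@w;u=K@[c[0],-c[1],-c[2]];print(t,round(d["conf"],2),np.round(d["point"],4),(u[:2]/u[2]).round())
E
```

```text
{'t': 0.0, 'joint_positions': array([ 6.75417638e+01,  1.87326390e+01, -1.10911405e+01,  6.02743322e+01,
        1.79085394e-03,  8.23099975e+01]), 'dq': array([-0.01077152, -0.05593011, -0.08974227,  0.04173695, -0.01015945,
       -0.06083089]), 'effort': array([-3.47681169e-03, -4.43399191e+01,  2.62440044e+01,  1.53701543e-02,
       -3.30099701e-04,  4.88135271e-06]), 'ee_pos': array([0.13998555, 0.53134096, 0.25550315]), 'ee_rot': array([-1.79903010e+02, -1.49033869e-02,  1.65231752e+02]), 'contact_force': array([-0.18455235, -0.135809  ,  0.02649628]), 'ft_torque': array([ 0.04495717, -0.00933634, -0.03362248]), 'grip_force': 0.0, 'opening': 0.08523290108961752}
scene [[473.6396440885878, 0.0, 318.44451186044273], [0.0, 473.6396440885878, 235.9619668903536], [0.0, 0.0, 1.0]] [[0.7372, -0.4458, 0.5077, 0.8684], [0.6756, 0.4914, -0.5496, -0.6318], [-0.0044, 0.7482, 0.6634, 0.6987], [0.0, 0.0, 0.0, 1.0]] ['image', 'intrinsics', 'pose', 'shot']
blade 0.93 [ 0.2226 -0.3842  0.0179] [160. 288.]
blade 0.78 [ 0.3214 -0.2979  0.0211] [228. 287.]
blade 0.72 [ 0.5512 -0.5193  0.0146] [21
[... 595 characters left out ...]
0.0, 1.0]] ['image', 'intrinsics', 'pose', 'shot']
blade 0.87 [ 0.5547 -0.5156  0.0095] [508. 191.]
blade 0.82 [ 0.3197 -0.2995  0.0188] [409. 298.]
blade 0.74 [ 0.2198 -0.3834  0.0176] [451. 349.]
blade 0.73 [ 0.4613 -0.3397  0.0546] [430. 228.]
blade_tip 0.79 [ 0.2883 -0.3193  0.018 ] [419. 314.]
blade_tip 0.56 [ 0.2696 -0.3853  0.0146] [451. 324.]
blade_tip 0.54 [ 0.5656 -0.5617  0.0125] [530. 186.]
stand 0.58 [ 0.4596 -0.3395  0.0033] [426. 234.]
board 0.86 [0.5923 0.0059 0.0051] [268. 172.]
last_left 0.75 [0.5884 0.1021 0.0197] [223. 171.]
gap_left 0.56 [0.583  0.1085 0.1127] [209. 159.]
gap_mid 0.77 [0.5945 0.0038 0.1111] [261. 155.]
gap_right 0.62 [ 0.5989 -0.094   0.114 ] [310. 152.]
```

View pics/scene0.png

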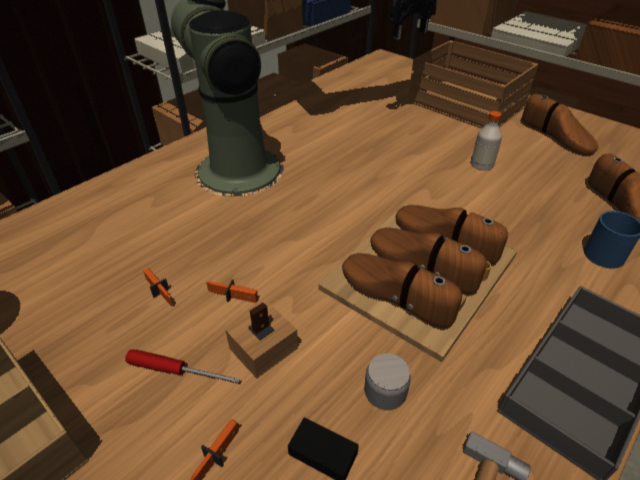

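View pics/top0.png

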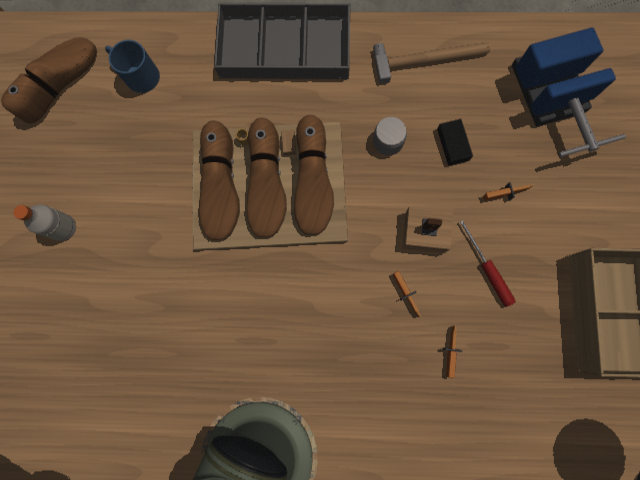

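The upright dark wooden handle in the stand (top ≈(431,227), scene ≈(260,320)) is the blade. The three orange-handled ones, in the top view at (508,191), (405,294) and (452,350), lie loose on the table and are decoys. Next I fit poses by silhouette and check an enlarged crop.

```bash
cat > fit.py <<'E'
import numpy as np,cv2
from scipy.optimize import minimize
def proj(p,P):
    K=np.array(p["intrinsics"]);c=np.linalg.inv(p["pose"])@np.c_[P,np.ones(len(P))].T
    u=K@np.array([c[0],-c[1],-c[2]]);return (u[:2]/u[2]).T
def box(sx,sy,z0,z1):
    return np.array([[a*sx/2,b*sy/2,z] for a in(-1,1) for b in(-1,1) for z in(z0,z1)])/1000
def place(B,v):
    c,s=np.cos(v[2]),np.sin(v[2]);return np.c_[B[:,0]*c-B[:,1]*s+v[0],B[:,0]*s+B[:,1]*c+v[1],B[:,2]]
def fill(q,S=4):
    m=np.zeros((480*S,640*S),np.uint8)
    h=cv2.convexHull(np.float32(q)+.5)[:,0]*S
    cv2.fillConvexPoly(m,np.int32(np.round(h*16)),1,shift=4);return m
def fit(p,region,B,v0,hull=True):
    r=region.astype(np.uint8);n,l,st,_=cv2.connectedComponentsWithStats(r)
    ys,xs=np.nonzero(r) if hull!=2 else np.nonzero(l==1+st[1:,4].argmax())
    h=cv2.convexHull(np.float32(np.c_[xs,ys]))[:,0]
    c=h.mean(0);R=fill(np.r_[h+[.5,.5],h-[.5,.5],h+[.5,-.5],h+[-.5,.5]])
    def f(x):
        m=fill(proj(p,place(B,np.array(x)*[.01,.01,.1]+v0)));return (m!=R).sum()/R.sum()
    best=min((minimize(f,[0,0,a],method="Nelder-Mead",options=dict(initial_simplex=[[0,0,a],[.5,0,a],[0,.5,a],[0,0,a+.7]],xatol=.005,fatol=1e-4)) for a in(-1.5,0,1.5)),key=lambda o:o.fun)
    v=best.x*[.01,.01,.1]+v0;return v,best.fun
E
python3 - <<'E'
from station import ctrl
from fit import *
for n in("scene","top"):
    p=ctrl.snapshot(n);np.set_printoptions(precision=4,suppress=True)
    for t,B,v0 in(("stand",box(80,90,0,54),[.46,-.339,0]),("board",box(270,330,0,18),[.594,.004,0])):
        d=ctrl.silhouettes(t,p)
        for k in d[:2]:
            v,e=fit(p,k["region"],B,np.array(v0));print(n,t,round(k["conf"],2),k["region"].sum(),v[:2],"yaw",np.degrees(v[2]).round(2),"err",round(e,3))
    for t in("last_left","blade"):
        for k in ctrl.silhouettes(t,p)[:5]:
            ys,xs=np.nonzero(k["region"]);print(n,t,round(k["conf"],2),xs.mean().round(),ys.mean().round(),len(xs))
    a,b=((200,110,150,150) if n=="top" else (330,190,190,170))[:2],0
    im=p["image"]
    c1=im[195:265,395:465] if n=="top" else im[290:380,215:305]
    c2=im[105:255,185:355] if n=="top" else im[195:365,315:525]
    o=[cv2.resize(c,(390,int(390*c.shape[0]/c.shape[1])),interpolation=cv2.INTER_CUBIC) for c in(c1,c2)]
    h=max(x.shape[0] for x in o);o=[cv2.copyMakeBorder(x,0,h-x.shape[0],0,0,0) for x in o]
    cv2.imwrite(f"pics/crop_{n}.png",np.hstack(o))
E
```

```text
scene stand 0.71 2856 [ 0.4626 -0.3372] yaw -4.29 err 0.046
scene board 0.71 12020 [0.5627 0.003 ] yaw 4.03 err 0.073
scene last_left 0.89 431.0 219.0 1744
scene blade 0.96 157.0 284.0 498
scene blade 0.84 260.0 321.0 607
scene blade 0.64 216.0 449.0 1010
scene blade 0.6 233.0 291.0 596
top stand 0.76 1747 [ 0.4634 -0.3377] yaw -4.87 err 0.042
top stand 0.49 2401 [ 0.5272 -0.1001] yaw 92.33 err 0.351
top last_left 0.97 218.0 201.0 2632
top blade 0.86 504.0 192.0 330
top blade 0.78 405.0 291.0 289
top blade 0.67 451.0 354.0 367
top blade 0.66 431.0 226.0 262
```

View pics/crop_top.png

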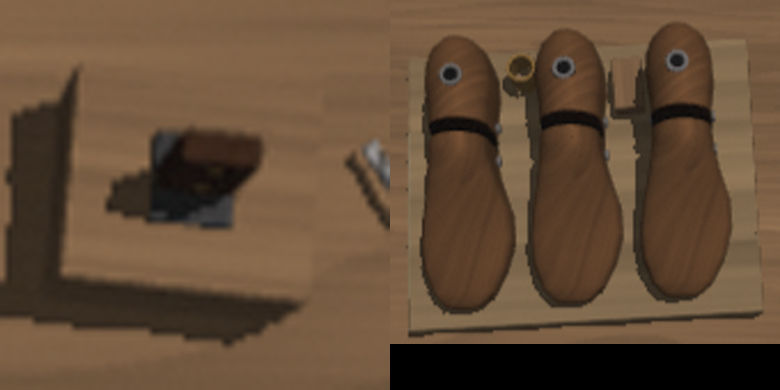

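The crop confirms it: dark wooden handle upright in the stand, no orange. The dark gap bands show on all three lasts. Next I refine the gap line from those bands.

Run:
```python
from station import ctrl
from fit import *
np.set_printoptions(precision=4,suppress=True)
G={'L':(.586,.105),'M':(.5935,.005),'R':(.600,-.0935)}
for n in("scene","top"):
    p=ctrl.snapshot(n);T=np.array(p["pose"]);K=np.array(p["intrinsics"])
    g=p["image"].max(2).astype(float);pts=[]
    for k,(x,y) in G.items():
        c=[]
        for dy in np.linspace(-.015,.015,31):     # profiles along board x, on z=.110
            s=np.linspace(-.022,.022,177);a=np.radians(4.1)
            P=np.c_[x+s*np.cos(a)-dy*np.sin(a),y+s*np.sin(a)+dy*np.cos(a),np.full(177,.110)]
            q=proj(p,P).astype(np.float32);v=cv2.remap(g.astype(np.float32),q[:,0][None],q[:,1][None],cv2.INTER_LINEAR)[0]
            th=(v.min()+np.median(v))/2;i=np.nonzero(v<th)[0];c.append((s[i].mean(),np.ptp(s[i]),v.min()))
        c=np.array(c);m=np.median(c,0);sl=np.polyfit(np.linspace(-.015,.015,31),c[:,0],1)[0]
        print(n,k,"offset mm",m[0]*1e3,"width",m[1]*1e3,"min",m[2],"slope deg",np.degrees(sl),"->x",x+m[0])
```

```text
scene L offset mm -2.4583333333333317 width 12.25 min 15.515625 slope deg -8.801486753546527 ->x 0.5835416666666666
scene M offset mm -0.7499999999999981 width 12.249999999999998 min 12.9150390625 slope deg 25.520302598644573 ->x 0.59275
scene R offset mm -0.2499999999999981 width 12.5 min 11.84375 slope deg 27.221486310252306 ->x 0.59975
top L offset mm -1.1249999999999982 width 12.5 min 15.658203125 slope deg -1.0252016999568663 ->x 0.5848749999999999
top M offset mm -1.4999999999999978 width 12.75 min 16.09375 slope deg -0.3090044560433371 ->x 0.5920000000000001
top R offset mm -0.9999999999999981 width 12.750000000000002 min 15.4140625 slope deg -1.2158025793854668 ->x 0.599
```

Request:
{"api": "step_arm", "payload": {
  "targets": [
    [50, 18, -48, 0, -0.077],
    [50, 18, -48, 0, -0.077],
    [50, 18, -48, 0, -0.077],
    [50, 18, -48, 0, -0.077],
    [50, 18, -48, 0, -0.077],
    [50, 18, -48, 0, -0.077],
    [50, 18, -48, 0, -0.077],
    [50, 18, -48, 0, -0.077],
    [50, 18, -48, 0, -0.077],
    [50, 18, -48, 0, -0.077],
    [50, 18, -48, 0, -0.077],
    [50, 18, -48, 0, -0.077]
  ]
}}

```text
t: 3.0
ee_pos: [0.3567, -0.046, 0.2566]
ee_rot: [179.9, 0.0, 112.1]
contact_force: [1.4, 0.7, 0.3]
opening: 0.0501
grip_force: 0.0
```

Request:
{"api": "step_arm", "payload": {
  "targets": [
    [50, 18, -49, 0, -0.078],
    [50, 18, -49, 0, -0.078],
    [50, 18, -49, 0, -0.078],
    [50, 17, -49, -10, -0.078],
    [50, 17, -48, -20, -0.078],
    [50, 17, -48, -30, -0.076],
    [50, 0, 0, -30, 0],
    [50, 0, 0, 0, 0]
  ]
}}

```text
t: 4.0
ee_pos: [0.4596, -0.3352, 0.1637]
ee_rot: [-179.7, -0.2, 85.5]
contact_force: [-1.1, 0.3, 0.7]
opening: 0.0499
grip_force: 0.0
```

Run:
```python
from station import ctrl
import cv2
from fit import *
o=[]
s=ctrl.observe();print(s["ee_pos"],s["ee_rot"])
for n,(x,y) in(("scene",(190,230)),("top",(360,160))):
    p=ctrl.snapshot(n);o.append(cv2.resize(p["image"][y:y+140,x:x+140],(400,400),interpolation=cv2.INTER_CUBIC))
cv2.imwrite("pics/pre.png",np.hstack(o))
```

```text
[ 0.4595818  -0.33517921  0.16372644] [-179.74142763   -0.21443835   85.544048  ]
```

View pics/pre.png

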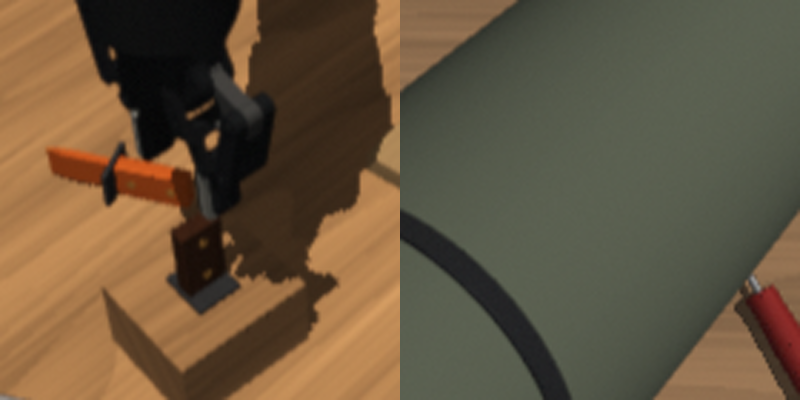

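The handle (crop ≈(198,258)) stands just below the two jaws and lines up with them, so I descend and grip.

Request:
{"api": "step_arm", "payload": {
  "targets": [
    [50, 2.4, -2.5, -25, 0],
    [50, 0, 0, -25, 0],
    [50, 0, 0, -20, 0],
    [50, 0, 0, 0, 0],
    [0, 0, 0, 0, 0],
    [0, 0, 0, 0, 0],
    [0, 0, 0, 0, 0],
    [0, 0, 0, 0, 0]
  ]
}}

```text
t: 5.1
ee_pos: [0.4642, -0.3393, 0.0979]
ee_rot: [179.9, 0.1, 85.6]
contact_force: [-1.2, 1.1, 7.2]
opening: 0.0109
grip_force: 58.9
```

Request:
{"api": "step_arm", "payload": {
  "targets": [
    [0, 0, 0, 4, 0],
    [0, 0, 0, 10, 0],
    [0, 0, 0, 20, 0],
    [0, 0, 0, 30, 0],
    [0, 0, 0, 40, 0],
    [0, 0, 0, 21, 0],
    [0, 0, 0, 0, 0],
    [0, 0, 0, 0, 0]
  ]
}}

```text
t: 6.1
ee_pos: [0.4632, -0.3382, 0.2205]
ee_rot: [-179.9, -0.0, 85.6]
contact_force: [-0.1, -0.5, -0.7]
opening: 0.0114
grip_force: 58.4
```

Run:
```python
from station import ctrl
import cv2
from fit import *
s=ctrl.observe();print(s["ee_pos"],s["ee_rot"],s["contact_force"],s["ft_torque"],s["opening"])
p=ctrl.snapshot("scene")
for t in("blade","blade_tip"):
    for d in ctrl.place_of(t,p)[:4]: print(t,d["conf"],d["point"],proj(p,np.array([d["point"]])))
cv2.imwrite("pics/lift.png",cv2.resize(p["image"][180:380,160:360],(600,600),interpolation=cv2.INTER_CUBIC))
```

```text
[ 0.46321082 -0.33824538  0.22046014] [-1.79944765e+02 -4.58969434e-02  8.55878710e+01] [-0.11282207 -0.45242611 -0.72519622] [ 0.04705242 -0.04690448  0.01867306] 0.011386680507651101
blade 0.82 [0.3216, -0.2984, 0.018] [[227.67763716 288.77510481]]
blade 0.81 [0.2248, -0.3837, 0.0137] [[161.61071909 289.50290248]]
blade 0.64 [0.5535, -0.5182, 0.0146] [[211.71061468 457.06806887]]
blade 0.55 [0.4623, -0.336, 0.1782] [[253.94185666 277.80067565]]
blade_tip 0.97 [0.2715, -0.3875, 0.0139] [[173.97392062 303.03017478]]
blade_tip 0.88 [0.4645, -0.3371, 0.1339] [[257.03457803 298.37534444]]
blade_tip 0.8 [0.2834, -0.3212, 0.0192] [[205.81003259 284.95962344]]
```

View pics/lift.png

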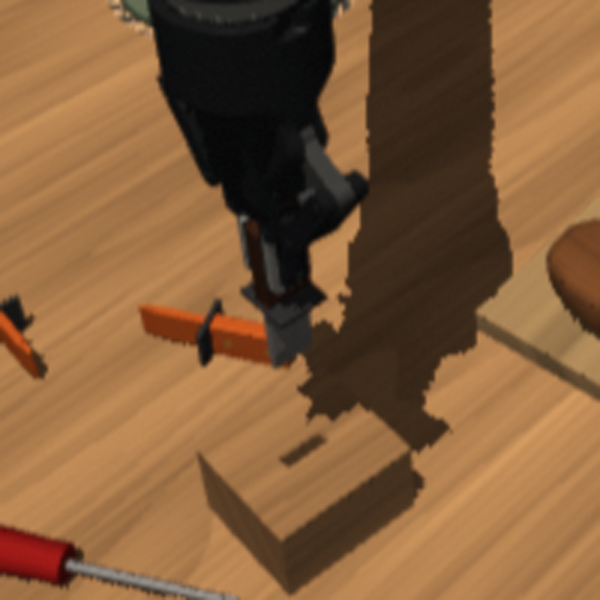

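The blade is held upright and clear of the stand, its tip at crop (285,360). The right last is the nearest gap, so I go there first.

Request:
{"api": "step_arm", "payload": {
  "targets": [
    [0, 23, 41, 2, 0.025],
    [0, 23, 41, 0, 0.025],
    [0, 23, 41, 0, 0.025],
    [0, 23, 41, 0, 0.025],
    [0, 23, 40, 0, 0.025],
    [0, 22.4, 39.5, 0, 0.025],
    [0, 0, 0, 0, 0],
    [0, 0, 0, 0, 0]
  ]
}}

```text
t: 7.25
ee_pos: [0.6004, -0.0951, 0.2223]
ee_rot: [-179.9, -0.0, 94.2]
contact_force: [-0.1, 0.1, -0.6]
opening: 0.0115
grip_force: 58.5
```

Run:
```python
from station import ctrl
import cv2
from fit import *
s=ctrl.observe();print(s["ee_pos"],s["ee_rot"],s["contact_force"],s["ft_torque"],s["opening"])
p=ctrl.snapshot("scene")
for t in("blade","blade_tip","gap_right"):
    for d in ctrl.place_of(t,p)[:4]: print(t,d["conf"],d["point"],proj(p,np.array([d["point"]])))
cv2.imwrite("pics/r1.png",cv2.resize(p["image"][180:340,330:530],(800,640)[:1]+(600,),interpolation=cv2.INTER_CUBIC))
```

```text
[ 0.60044749 -0.09513523  0.2223436 ] [-1.79895109e+02 -6.52982924e-03  9.41970268e+01] [-0.08769799  0.13654777 -0.59125579] [ 0.00280429 -0.01431294  0.01528921] 0.011512087511078923
blade 0.85 [0.2239, -0.3825, 0.0161] [[161.59987414 288.09160394]]
blade 0.67 [0.598, -0.0935, 0.1803] [[419.99347343 237.69552677]]
blade 0.65 [0.5508, -0.5186, 0.0106] [[210.74548231 457.21413046]]
blade 0.6 [0.3222, -0.3006, 0.0191] [[226.90815278 289.17869284]]
blade_tip 0.92 [0.6017, -0.0935, 0.1304] [[417.79877723 260.47132046]]
blade_tip 0.76 [0.288, -0.3169, 0.0178] [[209.17369809 285.41609044]]
blade_tip 0.57 [0.2692, -0.3903, 0.0161] [[171.76203187 302.47860745]]
gap_right 0.85 [0.5956, -0.0922, 0.1101] [[413.69510926 266.74529729]]
```

View pics/r1.png

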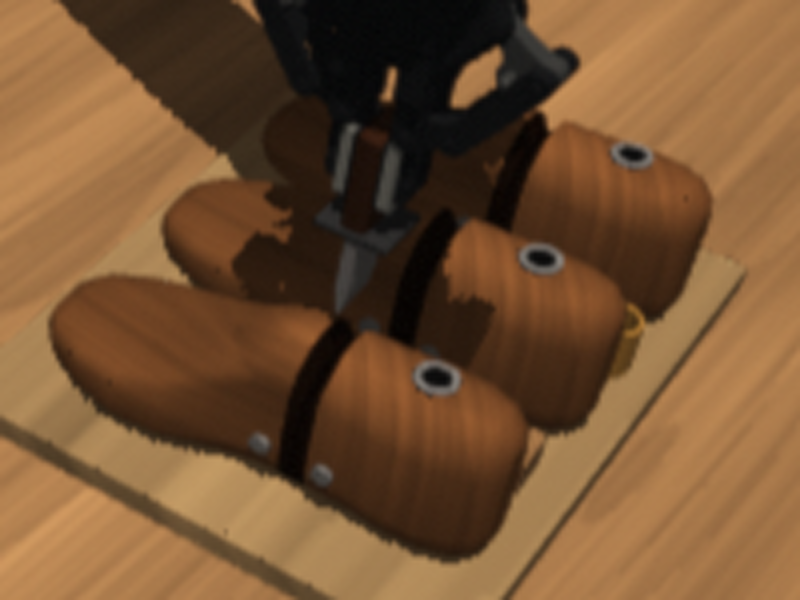

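Request:
{"api": "step_arm", "payload": {
  "targets": [
    [0, 0, 0, -15, 0],
    [0, 0, 0, -12, 0],
    [0, 0, 0, -7, 0],
    [0, 0, 0, 0, 0]
  ]
}}

```text
t: 7.95
ee_pos: [0.6004, -0.095, 0.1882]
ee_rot: [-179.9, -0.0, 94.2]
contact_force: [0.5, -0.2, 0.4]
opening: 0.0109
grip_force: 58.5
```

Request:
{"api": "step_arm", "payload": {
  "targets": [
    [0, 0, 0, -1, 0],
    [0, 0, 0, -1, 0]
  ]
}}

```text
t: 8.2
ee_pos: [0.6013, -0.0952, 0.1877]
ee_rot: [180.0, 0.0, 94.2]
contact_force: [0.4, 0.3, -0.3]
opening: 0.0114
grip_force: 58.5
```

Request:
{"api": "step_arm", "payload": {
  "targets": [
    [0, 0, 0, -1, 0],
    [0, 0, 0, 0, 0]
  ]
}}

```text
t: 8.45
ee_pos: [0.601, -0.0951, 0.1864]
ee_rot: [180.0, 0.0, 94.2]
contact_force: [-0.4, 0.0, -0.3]
opening: 0.0113
grip_force: 58.5
```

Request:
{"api": "step_arm", "payload": {
  "targets": [
    [0, 0, 0, -1, 0],
    [0, 0, 0, -1, 0],
    [0, 0, 0, 0, 0]
  ]
}}

```text
t: 8.82
ee_pos: [0.6009, -0.0952, 0.1841]
ee_rot: [-180.0, -0.0, 94.2]
contact_force: [-0.3, -0.4, -1.0]
opening: 0.0112
grip_force: 58.5
```

Request:
{"api": "step_arm", "payload": {
  "targets": [
    [0, 0, 0, -1, 0],
    [0, 0, 0, -1, 0],
    [0, 0, 0, 0, 0]
  ]
}}

```text
t: 9.2
ee_pos: [0.6009, -0.0951, 0.1821]
ee_rot: [-180.0, -0.0, 94.2]
contact_force: [-0.3, -0.5, 0.1]
opening: 0.0111
grip_force: 58.5
```

Request:
{"api": "step_arm", "payload": {
  "targets": [
    [0, 0, 0, -1, 0],
    [0, 0, 0, 0, 0]
  ]
}}

```text
t: 9.45
ee_pos: [0.601, -0.0951, 0.1812]
ee_rot: [-180.0, -0.0, 94.2]
contact_force: [-0.5, -0.2, -0.7]
opening: 0.0112
grip_force: 58.5
```

Request:
{"api": "step_arm", "payload": {
  "targets": [
    [0, 0, 0, -1, 0],
    [0, 0, 0, 0, 0]
  ]
}}

```text
t: 9.7
ee_pos: [0.601, -0.0951, 0.1802]
ee_rot: [-180.0, -0.0, 94.2]
contact_force: [-0.4, -0.1, -0.6]
opening: 0.0114
grip_force: 58.5
```

Request:
{"api": "step_arm", "payload": {
  "targets": [
    [0, 0, 0, -1, 0],
    [0, 0, 0, 0, 0]
  ]
}}

```text
t: 9.95
ee_pos: [0.6009, -0.0951, 0.1792]
ee_rot: [-180.0, -0.0, 94.2]
contact_force: [-0.7, 0.1, -0.7]
opening: 0.0115
grip_force: 58.5
```

Request:
{"api": "step_arm", "payload": {
  "targets": [
    [0, 0, 0, -1, 0],
    [0, 0, 0, 0, 0]
  ]
}}

```text
t: 10.2
ee_pos: [0.6009, -0.0952, 0.1782]
ee_rot: [-180.0, -0.0, 94.2]
contact_force: [-0.8, 0.5, -1.5]
opening: 0.0109
grip_force: 58.5
```

Request:
{"api": "step_arm", "payload": {
  "targets": [
    [0, 0, 0, -1, 0],
    [0, 0, 0, -1, 0],
    [0, 0, 0, 0, 0]
  ]
}}

```text
t: 10.58
ee_pos: [0.6009, -0.0952, 0.1761]
ee_rot: [-180.0, -0.0, 94.2]
contact_force: [-0.1, 1.4, -0.5]
opening: 0.0115
grip_force: 58.5
```

Request:
{"api": "step_arm", "payload": {
  "targets": [
    [0, 0, 0, -1, 0],
    [0, 0, 0, -1, 0],
    [0, 0, 0, 0, 0]
  ]
}}

```text
t: 10.95
ee_pos: [0.6011, -0.0951, 0.1742]
ee_rot: [180.0, 0.0, 94.2]
contact_force: [-0.3, -0.7, -0.3]
opening: 0.0117
grip_force: 58.5
```

Request:
{"api": "step_arm", "payload": {
  "targets": [
    [0, 0, 0, -1, 0],
    [0, 0, 0, -1, 0],
    [0, 0, 0, -1, 0]
  ]
}}

```text
t: 11.32
ee_pos: [0.6012, -0.0952, 0.1713]
ee_rot: [180.0, 0.0, 94.2]
contact_force: [0.4, 0.1, 0.3]
opening: 0.0111
grip_force: 58.6
```

No drag at 27 mm depth, so the right last is the worn one. I withdraw and go to the middle.

Request:
{"api": "step_arm", "payload": {
  "targets": [
    [0, 0, 0, 10, 0],
    [0, 0, 0, 20, 0],
    [0, 0, 0, 22, 0],
    [0, -2.5, 33.5, 0, 0],
    [0, -2.5, 33.5, 0, 0],
    [0, -2.3, 33, 0, 0],
    [0, 0, 0, 0, 0],
    [0, 0, 0, -20, 0],
    [0, 0, 0, -12, 0],
    [0, 0, 0, -4, 0],
    [0, 0, 0, 0, 0]
  ]
}}

```text
t: 12.7
ee_pos: [0.5934, 0.0044, 0.1871]
ee_rot: [-179.9, 0.0, 94.1]
contact_force: [-0.5, -1.5, -1.1]
opening: 0.0114
grip_force: 59.7
```

Request:
{"api": "step_arm", "payload": {
  "targets": [
    [0, 0, 0, -1, 0],
    [0, 0, 0, -1, 0],
    [0, 0, 0, -1, 0],
    [0, 0, 0, 0, 0]
  ]
}}

```text
t: 13.2
ee_pos: [0.5933, 0.0048, 0.1843]
ee_rot: [-180.0, 0.0, 94.2]
contact_force: [-4.1, -0.5, 2.2]
opening: 0.0115
grip_force: 60.0
```

Request:
{"api": "step_arm", "payload": {
  "targets": [
    [0, 0, 0, -1, 0],
    [0, 0, 0, 0, 0]
  ]
}}

```text
t: 13.45
ee_pos: [0.5932, 0.0049, 0.1831]
ee_rot: [-179.9, -0.0, 94.2]
contact_force: [-4.4, -0.3, 2.7]
opening: 0.0116
grip_force: 60.1
```

Request:
{"api": "step_arm", "payload": {
  "targets": [
    [0, 0, 0, -1, 0],
    [0, 0, 0, 0, 0]
  ]
}}

```text
t: 13.7
ee_pos: [0.5931, 0.0049, 0.1821]
ee_rot: [-179.9, -0.0, 94.2]
contact_force: [-5.3, -0.3, 3.4]
opening: 0.0113
grip_force: 60.2
```

Request:
{"api": "step_arm", "payload": {
  "targets": [
    [0, 0, 0, -1, 0],
    [0, 0, 0, 0, 0]
  ]
}}

```text
t: 13.95
ee_pos: [0.5931, 0.0049, 0.1815]
ee_rot: [-179.9, 0.0, 94.2]
contact_force: [-5.2, 0.3, 5.0]
opening: 0.0114
grip_force: 60.6
```

Request:
{"api": "step_arm", "payload": {
  "targets": [
    [0, 0, 0, -1, 0],
    [0, 0, 0, 0, 0]
  ]
}}

```text
t: 14.2
ee_pos: [0.5932, 0.0049, 0.181]
ee_rot: [-180.0, 0.0, 94.2]
contact_force: [-7.1, -0.9, 8.2]
opening: 0.0113
grip_force: 61.1
```

Request:
{"api": "step_arm", "payload": {
  "targets": [
    [0, 0, 0, -1, 0],
    [0, 0, 0, 0, 0]
  ]
}}

```text
t: 14.45
ee_pos: [0.5932, 0.0048, 0.1806]
ee_rot: [-180.0, 0.0, 94.2]
contact_force: [-7.5, -0.1, 11.7]
opening: 0.0114
grip_force: 61.6
```

The blade stalls at about 18 mm (rising force, hardly any travel), which looks like a jam, so I won't push further. I try the left last to compare.

Request:
{"api": "step_arm", "payload": {
  "targets": [
    [0, 0, 0, 6, 0],
    [0, 0, 0, 15, 0],
    [0, 0, 0, 23, 0],
    [0, -2.5, 33.5, 0, 0],
    [0, -2.5, 33.5, 0, 0],
    [0, -2.3, 33, 0, 0],
    [0, 0, 0, 0, 0],
    [0, 0, 0, -20, 0],
    [0, 0, 0, -12, 0],
    [0, 0, 0, -4, 0],
    [0, 0, 0, 0, 0]
  ]
}}

```text
t: 15.82
ee_pos: [0.5862, 0.1044, 0.1871]
ee_rot: [-179.9, 0.0, 94.1]
contact_force: [-1.5, 0.1, -1.0]
opening: 0.0111
grip_force: 59.8
```

Request:
{"api": "step_arm", "payload": {
  "targets": [
    [0, 0, 0, -1, 0],
    [0, 0, 0, -1, 0],
    [0, 0, 0, -1, 0],
    [0, 0, 0, 0, 0]
  ]
}}

```text
t: 16.32
ee_pos: [0.586, 0.1049, 0.1843]
ee_rot: [-180.0, -0.0, 94.2]
contact_force: [-4.4, 0.0, 2.4]
opening: 0.0111
grip_force: 60.3
```

Request:
{"api": "step_arm", "payload": {
  "targets": [
    [0, 0, 0, -1, 0],
    [0, 0, 0, -1, 0],
    [0, 0, 0, 0, 0]
  ]
}}

```text
t: 16.7
ee_pos: [0.5858, 0.1049, 0.1821]
ee_rot: [-179.9, -0.0, 94.2]
contact_force: [-5.1, -0.8, 2.5]
opening: 0.0115
grip_force: 60.3
```

Request:
{"api": "step_arm", "payload": {
  "targets": [
    [0, 0, 0, -1, 0],
    [0, 0, 0, 0, 0]
  ]
}}

```text
t: 16.95
ee_pos: [0.5859, 0.1049, 0.1811]
ee_rot: [-179.9, -0.0, 94.2]
contact_force: [-4.5, -0.0, 2.9]
opening: 0.0114
grip_force: 60.3
```

Request:
{"api": "step_arm", "payload": {
  "targets": [
    [0, 0, 0, -1, 0],
    [0, 0, 0, -1, 0],
    [0, 0, 0, 0, 0]
  ]
}}

```text
t: 17.32
ee_pos: [0.5861, 0.1049, 0.1793]
ee_rot: [-180.0, -0.0, 94.2]
contact_force: [-5.4, -0.8, 3.6]
opening: 0.0113
grip_force: 60.4
```

Request:
{"api": "step_arm", "payload": {
  "targets": [
    [0, 0, 0, -1, 0],
    [0, 0, 0, 0, 0]
  ]
}}

```text
t: 17.58
ee_pos: [0.5862, 0.1049, 0.1784]
ee_rot: [-180.0, -0.0, 94.2]
contact_force: [-5.5, -1.1, 3.2]
opening: 0.0114
grip_force: 60.5
```

Request:
{"api": "step_arm", "payload": {
  "targets": [
    [0, 0, 0, -1, 0],
    [0, 0, 0, 0, 0]
  ]
}}

```text
t: 17.82
ee_pos: [0.5864, 0.1049, 0.1775]
ee_rot: [180.0, -0.0, 94.2]
contact_force: [-5.0, -0.9, 5.2]
opening: 0.0112
grip_force: 60.6
```

Request:
{"api": "step_arm", "payload": {
  "targets": [
    [0, 0, 0, -1, 0],
    [0, 0, 0, 0, 0]
  ]
}}

```text
t: 18.08
ee_pos: [0.5865, 0.1049, 0.1765]
ee_rot: [180.0, -0.0, 94.2]
contact_force: [-5.1, 0.3, 4.7]
opening: 0.0112
grip_force: 60.7
```

The blade goes past 20 mm with a steady drag of about 5 N, so the left last is the sound one. I continue down to the guard.

Request:
{"api": "step_arm", "payload": {
  "targets": [
    [0, 0, 0, -1.5, 0],
    [0, 0, 0, -1.5, 0],
    [0, 0, 0, -1.5, 0],
    [0, 0, 0, -1.5, 0]
  ]
}}

```text
t: 18.58
ee_pos: [0.5868, 0.1049, 0.1706]
ee_rot: [179.9, -0.0, 94.2]
contact_force: [-4.2, -0.2, 5.0]
opening: 0.0112
grip_force: 60.8
```

Request:
{"api": "step_arm", "payload": {
  "targets": [
    [0, 0, 0, -2, 0],
    [0, 0, 0, -2, 0],
    [0, 0, 0, -2, 0],
    [0, 0, 0, -2, 0]
  ]
}}

```text
t: 19.08
ee_pos: [0.5869, 0.1049, 0.1625]
ee_rot: [179.9, -0.0, 94.2]
contact_force: [-3.8, -0.3, 6.6]
opening: 0.0108
grip_force: 60.8
```

Request:
{"api": "step_arm", "payload": {
  "targets": [
    [0, 0, 0, -2, 0],
    [0, 0, 0, -2, 0],
    [0, 0, 0, -2, 0],
    [0, 0, 0, 0, 0]
  ]
}}

```text
t: 19.58
ee_pos: [0.5868, 0.1049, 0.1562]
ee_rot: [180.0, -0.0, 94.2]
contact_force: [-2.9, 0.1, 2.9]
opening: 0.0112
grip_force: 60.5
```

Request:
{"api": "step_arm", "payload": {
  "targets": [
    [0, 0, 0, -1, 0],
    [0, 0, 0, -1, 0],
    [0, 0, 0, 0, 0]
  ]
}}

```text
t: 19.95
ee_pos: [0.5868, 0.1049, 0.1545]
ee_rot: [180.0, -0.0, 94.2]
contact_force: [-3.5, -0.5, 3.6]
opening: 0.0111
grip_force: 60.8
```

Request:
{"api": "step_arm", "payload": {
  "targets": [
    [0, 0, 0, -1, 0],
    [0, 0, 0, 0, 0]
  ]
}}

```text
t: 20.2
ee_pos: [0.5868, 0.1049, 0.1539]
ee_rot: [179.9, 0.0, 94.2]
contact_force: [-4.7, -0.5, 6.9]
opening: 0.0113
grip_force: 61.2
```

Request:
{"api": "step_arm", "payload": {
  "targets": [
    [0, 0, 0, -1, 0],
    [0, 0, 0, 0, 0]
  ]
}}

```text
t: 20.45
ee_pos: [0.5868, 0.1049, 0.1538]
ee_rot: [179.9, 0.0, 94.2]
contact_force: [-5.8, -1.0, 13.7]
opening: 0.0115
grip_force: 62.2
```

The guard is seated: z stalls at 0.1538, which matches the offset measured in the stand, and the force jumps. Release and back off.

Request:
{"api": "step_arm", "payload": {
  "targets": [
    [0, 0, 0, 1, 0],
    [40, 0, 0, 0, 0],
    [40, 0, 0, 0, 0],
    [40, 0, 0, 0, 0],
    [40, 0, 0, 0, 0],
    [40, 0, 0, 15, 0],
    [40, 0, 0, 30, 0],
    [40, 0, 0, 50, 0],
    [40, -50, 0, 20, 0],
    [40, -55, 0, 0, 0],
    [40, -55, 0, 0, 0],
    [40, 0, 0, 0, 0]
  ]
}}

```text
t: 21.95
ee_pos: [0.4223, 0.105, 0.269]
ee_rot: [-179.9, -0.0, 94.2]
contact_force: [0.9, 0.6, 0.1]
opening: 0.04
grip_force: 0.0
```

Run:
```python
from station import ctrl
import cv2
from fit import *
s=ctrl.observe();print(s["t"],s["ee_pos"],s["contact_force"])
p=ctrl.snapshot("scene")
for t in("blade","gap_left"):
    for d in ctrl.place_of(t,p)[:4]: print(t,d["conf"],d["point"],proj(p,np.array([d["point"]])))
cv2.imwrite("pics/end.png",cv2.resize(p["image"][160:310,340:540],(800,600),interpolation=cv2.INTER_CUBIC))
```

```text
21.95 [0.42229185 0.10495663 0.26902371] [0.92394516 0.6431189  0.08758998]
blade 0.93 [0.3239, -0.3, 0.018] [[227.79333751 289.83623368]]
blade 0.81 [0.5853, 0.104, 0.113] [[465.56802509 210.92996786]]
blade 0.76 [0.222, -0.3847, 0.0153] [[160.16010096 288.50519923]]
blade 0.75 [0.5494, -0.5205, 0.0154] [[208.54911828 456.06696115]]
gap_left 0.72 [0.585, 0.1052, 0.1109] [[465.52460793 211.41643252]]
```

View pics/end.png

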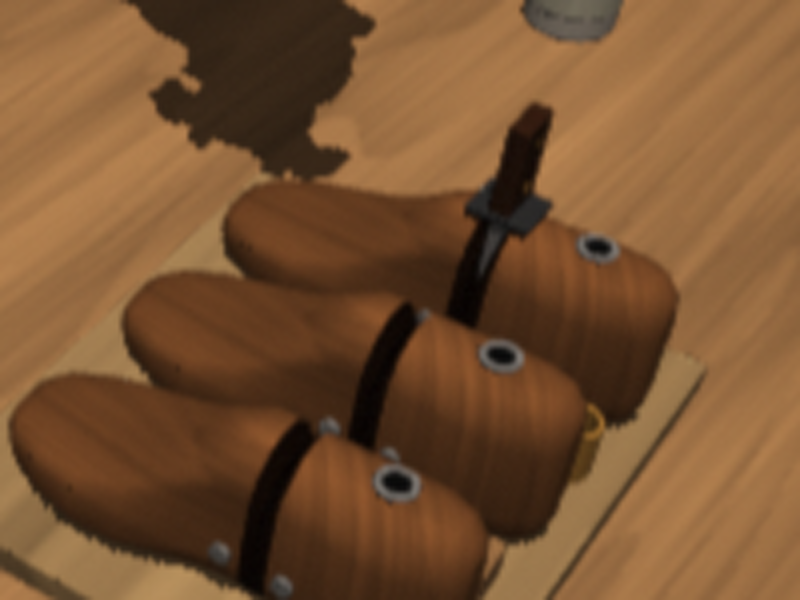

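The blade stands let go in the left gap, guard at crop (510,208). I check numerically that it is upright and seated.

Run:
```python
from station import ctrl
from fit import *
for n in("scene","top"):
    p=ctrl.snapshot(n)
    for k in ctrl.silhouettes("blade",p):
        ys,xs=np.nonzero(k["region"]);c=np.array([xs.mean(),ys.mean()])
        if np.linalg.norm(c-proj(p,np.array([[.586,.105,.13]]))[0])<25:
            g=np.array([.5865,.105,0])
            for z in(.110,.112,.114,.116):
                P=np.r_[box(34,30,0,4),box(12,28,4,56)];Q=place(P,[g[0],g[1],np.radians(4.2)])+[0,0,z]
                q=proj(p,Q);print(n,z,"model x,y range",q.min(0).round(1),q.max(0).round(1))
            print("seen",xs.min(),ys.min(),xs.max(),ys.max(),len(xs),"top of handle model",q[8:].min(0))
```

```text
scene 0.11 model x,y range [454.8 184.6] [478.1 219.3]
scene 0.112 model x,y range [455.  183.8] [478.3 218.5]
scene 0.114 model x,y range [455.1 182.9] [478.5 217.7]
scene 0.116 model x,y range [455.3 182.1] [478.8 216.9]
seen 457 186 477 219 374 top of handle model [461.11185802 182.06970151]
top 0.11 model x,y range [196.3 144.4] [218.7 166.6]
top 0.112 model x,y range [196. 144.] [218.5 166.2]
top 0.114 model x,y range [195.7 143.6] [218.2 165.9]
top 0.116 model x,y range [195.4 143.2] [218.  165.6]
seen 196 145 219 165 366 top of handle model [195.42729267 143.22717988]
```

It matches the fully seated, upright pose (z = 0.110), so I hand it in.

```bash
python3 -c "
from station import ctrl
print(ctrl.finish_job())"
```

```text
the job is handed in; nothing more can be done
None
```

The feeler blade is in the left last (the sound spring), pushed down to its guard, upright and let go. The right last gave no drag (worn) and the middle one stalled at about 18 mm with 12 N (seized). The job was handed in at about 22 s, but the hand-in returned no verdict.

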